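Put the grain tester away: piston into the barrel, then the dust cover

ROBOT

A 7-joint arm with a two-finger parallel gripper is mounted at the origin on the work surface. World frame = base frame: x ahead of the robot, y to its left, z up, the work surface at z = 0. Lengths are in mm, angles in rad, forces in N, time in s.
With the tool pointing down it reaches from about 425 to 925 mm from the base axis. Payload 6.8 kg.
Tool frame: the origin (TCP) lies between the finger pads; the fingertips stand 22 mm ahead of it and the grasp point (between the pads) lies 3 mm ahead of it; z points along the fingers, y is the direction in which the jaws open and shut (so a half turn about z gives the same grasp; the last joint's range is limited). The gripper opens to 85 mm and grips with 20 to 120 N. Pads are 22 mm wide; open, the fingers measure 114 mm over their backs; the gripper's body (76 mm by 85 mm) begins 54 mm behind the grasp point. The pads swing forward as they close: fully open they stand 13 mm farther back than shut.
Start: joints at [1.111, 0.477, 0.022, 1.555, -0.011, 1.109, -0.083], TCP at [232.606, -633.673, 253.308] pointing down, gripper open.
Joint ranges: [-2.96, 2.96], [-0.34, 2.1], [-1.41, 1.46], [0.24, 2.44], [-1.37, 4.51], [0.17, 1.92], [-2.96, 2.96]. Speed limits (rad/s): [2.39, 2.39, 3.14, 3.14, 3.14, 3.14, 3.14].

INTERFACE

Orientations are given as a rotation vector (axis times angle).
In Python, from cell import robot gives the robot as it stands.
- The arm moves only by the tool move_arm, never from a script. Its argument "increments" is text: rows parted by semicolons, each of 5 numbers parted by spaces: the closure, from 0 (fully open) to 1 (shut), then the shift along the world's x, y, z in m, then the turn about the world's z in rad. In form: grip tx ty tz twist; .... A call has 1 to 20 rows; each row is the pose to reach, as a shift and turn from the pose commanded when the call began; what a row does not reach only later rows make up. A row lasts 1/12 s, in which the tool goes at most 41.7 mm and 7.16 degrees, less where a joint would pass 70% of its speed; a pose out of reach is approached as far as the arm can. A call with a gripper value outside its range is refused whole. The fingers move at their own pace and stop on an object; "force" is the grip in N (left out, the last holds). Time passes only in rows, so rows that repeat a pose let the fingers close. It gives the time, the measured TCP pose, the force and the opening at its end, in the units of the state.
- robot.read_state(): the state, without advancing time (a new reading comes with each control period).
- robot.camera(name): name is "scene" or "top"; returns a dict with "image" (480x640x3 uint8, red, green, blue), "z_map" (480x640 float32, mm along the optical axis (not along the pixel's ray), 0 where there is no reading), "K" (3x3 intrinsics, pixels), "xyz" and "rotation" of the camera in the world. Camera axes: x right, y up, looking along -z (the intrinsics and any distortion apply to the point x, -y, -z); pixel columns grow to the right and rows downward; lengths in mm; the calibration is good to about 2 mm. A picture is of the moment at which its call begins.
- robot.sign_off(): hands the job in, once; it reports no verdict.
The state is a dict: "t": time; "joint_pos": joint angles; "joint_vel": joint speeds; "effort": joint torques, N m; "tool_pos": TCP position; "tcp_rot": TCP orientation; "ft_force": force on the tool from outside, world axes, zero at the start; "ft_torque": the same for the moment, N m; "width": finger opening in mm.
Only numpy, scipy, OpenCV 4.12 (cv2) and the standard library are available. Lean on these libraries where they do the work, as an engineer would, in place of code of your own. Each camera call takes 0.05 s, during which the arm holds its last target. There are 200 camera calls.

TASK

Put the grain test-weight instrument away: stand the brass piston that fits (the one with the small disc) upright on the floor of the measuring barrel, set down gently and not dropped in. Then lower the tall aluminium dust cover over barrel and piston until it stands flat on the wooden base, and let go.

Things in the scene. Friction and masses are not known exactly. Their poses are not given: they have to be found in the camera images.
- piston_center (a point): Loose upright brass piston, 90 mm tall, 0.45 kg: bottom disc 50 mm across, 20 mm thick; 14 mm stem; cylindrical knob 28 mm across from 66 to 90 mm above the underside. Point: on its axis, 45 mm above the underside (knob's middle 33 mm higher). z up, round. A second brass piston with the same stem and knob has a disc 84 mm across: too wide for the barrel.
- cover_center (a point): Loose tall aluminium dust cover, an upside-down cup, 0.3 kg: 104 mm outside, 98 inside, flat top at 103 mm (99 of room inside), knob 28 mm across from 118 to 142 mm above the lower rim. Point: on its axis, 71 mm above the rim (knob's middle 59 mm higher). z up, round. A second cover, same diameter and knob, is only 55 mm to its flat top: too low.
- barrel_floor (a point): Open-topped upright brass tube on a dark wooden base (120 x 120 x 12 mm), fixed: 70 mm inside, 78 outside, 50 deep, rim 62 mm above the table. Point: centre of its floor, level with the base's top; z up. The piston stands 40 mm out of it, with 10 mm of play all round. The cover goes over the whole barrel, 10 mm of play all round, onto the base.
Not all that is in view belongs to the job. Leave any green look-alike of the part that bears cover_center alone. What is shaped like the part that bears piston_center but turquoise is not meant.

How it is judged (in metres and radians):
On the way:
1. the piston stands upright on the barrel's floor, released, with no cover over it yet (horizontal distance between piston_center and barrel_floor below 0.013 m and z of piston_center in the frame of barrel_floor below 0.049 m and angle between piston_center's own z axis and vertical below 0.17 rad and contact force between piston and the fingers below 0.1 N and horizontal distance between cover_center and barrel_floor above 0.06 m), for 0.2 s.
At the end, for the whole second after the job is handed in: The small-disc piston stands on the barrel's floor (centred within 13 mm, underside within 4 mm, 10 degrees of upright) and the tall cover stands over it on the wooden base (centred within 13 mm, rim within 5 mm, 0.1 rad of upright), both at rest (horizontal distance between each of piston_center, cover_center and barrel_floor below 0.013 m and z of piston_center in the frame of barrel_floor below 0.049 m and angle between piston_center's own z axis and vertical below 0.17 rad and z of cover_center in the frame of barrel_floor below 0.076 m and angle between cover_center's own z axis and vertical below 0.1 rad and linear speed of each of piston, cover below 0.03 m/s); the robot touches nothing.
It fails at once if the piston is dropped into the barrel (it moves faster than 0.45 m/s in the last 25 mm above the barrel's floor) (horizontal distance between piston_center and barrel_floor below 0.02 m and z of piston_center in the frame of barrel_floor below 0.07 m and linear speed of piston above 0.45 m/s).
It also fails if it takes over 59 s, if anything falls off the work surface, if the arm or the gripper's body presses on something with over 40 N, if the wrist force passes 120 N, or if a joint passes its speed limit or range.

## Working session

There is one attempt and no reset: what is moved stays moved. The work goes in short steps, Python scripts to look and compute and a tool call to move; the robot and the scene stay as the last step left them, time stands still between calls to the robot, and variables do not carry over. Pictures are saved under pics/ and viewed, on a budget of 10 in all, crops included, one or two more only if the job needs it, and the job is handed in when it is done.

Besides the shell and the picture viewer there is one more tool, called after "Call:" as name(argument=value, ...), one argument or row to a line, values as JSON. move_arm: Moves the arm, as the interface text tells. Its arguments: {"type":"object","properties":{"increments":{"type":"string"},"force":{"type":"number"}},"required":["increments"]}

```bash
mkdir -p pics; cat > h.py <<'E'
import numpy as np, cv2
from cell import robot
def shot(n):
    c=robot.camera(n); return c
def pts(c):
    z=c["z_map"].astype(float); K=c["K"]; v,u=np.mgrid[0:480,0:640]
    x=(u-K[0,2])/K[0,0]*z; y=(v-K[1,2])/K[1,1]*z
    R=np.array(c["rotation"])
    if R.shape!=(3,3): R=cv2.Rodrigues(R.astype(float))[0]
    P=np.stack([x,-y,-z],-1)@R.T+np.array(c["xyz"])
    P[z==0]=np.nan
    return P
def save(c,f,box=None,s=1):
    im=c["image"][...,::-1]
    if box: im=im[box[1]:box[3],box[0]:box[2]]
    cv2.imwrite(f,cv2.resize(im,None,fx=s,fy=s,interpolation=cv2.INTER_CUBIC))
E
python3 - <<'E'
from h import *
for n in("scene","top"):
    c=shot(n); save(c,f"pics/{n}0.png"); np.savez(f"{n}0.npz",**c); print(n,c["xyz"],c["K"].tolist(),[k for k in c])
print(robot.read_state())
E
```

```text
scene [ 879.82096718 -314.28519919  605.02357022] [[440.0480570126749, 0.0, 320.78768866612495], [0.0, 440.0480570126749, 239.6903026400073], [0.0, 0.0, 1.0]] ['image', 'z_map', 'K', 'xyz', 'rotation']
top [303.27181729  16.39401474 982.05689586] [[440.7628381690831, 0.0, 318.0536267418157], [0.0, 440.7628381690831, 239.6233404324829], [0.0, 0.0, 1.0]] ['image', 'z_map', 'K', 'xyz', 'rotation']
{'t': 0.1, 'joint_pos': array([ 1.11088022,  0.47776254,  0.02234676,  1.55631199, -0.0115302 ,
        1.10926048, -0.0831067 ]), 'joint_vel': array([ 0.00116374, -0.00100984,  0.00075843, -0.00214361,  0.00157155,
        0.0002312 , -0.00252785]), 'effort': array([ 4.42899502e-03, -5.97755384e+01,  1.61343500e+00, -2.81954688e+01,
        1.27675454e-02,  5.03621151e-03,  7.06621722e-05]), 'tool_pos': array([ 232.44579855, -633.21556668,  252.4098565 ]), 'tcp_rot': array([-3.09156606e+00, -5.49505679e-01,  5.86472352e-04]), 'ft_force': array([-0.0652988 ,  0.90737037, -0.18802286]), 'ft_torque': array([ 0.00015874, -0.00763389,  0.01886923]), 'width': 85.36919299768749}
```

View pics/top0.png

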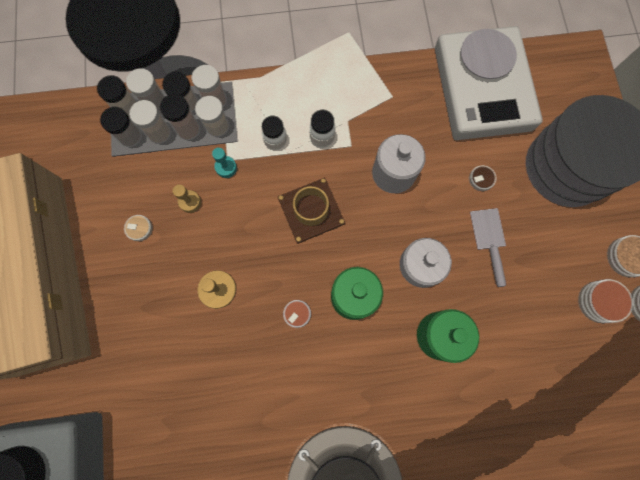

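View pics/scene0.png

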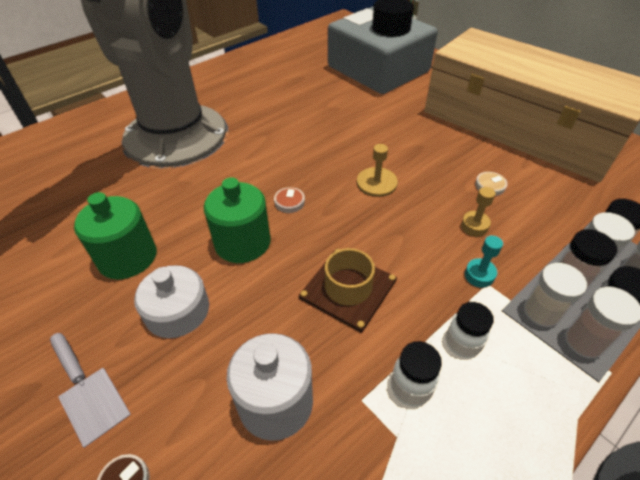

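Top view: the small-disc brass piston is at (180,191) and its look-alikes are the turquoise one (219,155) and the wide-disc brass one (210,287). The tall aluminium cover is at (404,150) and its look-alikes are the low one (430,259) and the green ones (360,291) and (458,335). The barrel is at (311,205).

```bash
cat >> h.py <<'E'
from scipy.optimize import least_squares
def circ(p,r=None):
    """circle fit in xy; r fixed or free"""
    f=(lambda q:np.hypot(*(p-q[:2]).T)-(r or q[2]))
    s=least_squares(f,[*p.mean(0),r or 30],loss='soft_l1',f_scale=1.0)
    return s.x.round(1),round(float(np.abs(s.fun).mean()),2)
def band(P,c,rad,z0,z1):
    m=(np.hypot(P[...,0]-c[0],P[...,1]-c[1])<rad)&(P[...,2]>z0)&(P[...,2]<z1)
    return P[m]
E
python3 - <<'E'
from h import *
T=dict(np.load("top0.npz")); S=dict(np.load("scene0.npz"))
Q={}
for n,c in(("top",T),("scene",S)): Q[n]=pts(c)
px={"piston":((180,191),(487,192)),"wide":((208,285),(380,150)),"cover":((404,150),(265,355)),"low":((430,259),(163,278))}
for k,(a,b) in px.items():
    print(k,"top",Q["top"][a[1],a[0]].round(1),"scene",Q["scene"][b[1],b[0]].round(1))
print("table",Q["top"][330,250].round(1),Q["scene"][240,370].round(1), "gripper?")
for n in Q:
    P=Q[n]
    for k,(z0,z1,rad) in {"piston":(86,96,25),"cover":(138,147,25),"coverplate":(98,108,60),"barrelrim":(57,67,50),"base":(8,15,90),"pdisc":(16,24,32)}.items():
        c0={"pis":"piston","pdi":"piston","cov":"cover"}.get(k[:3])
        if c0: i=px[c0][0]; c=Q["top"][i[1],i[0]][:2]
        else: c=Q["top"][205,311][:2]
        b=band(P,c,rad,z0,z1)
        if len(b)>8: 
            h=cv2.minEnclosingCircle(b[:,:2].astype(np.float32)); rc=cv2.minAreaRect(b[:,:2].astype(np.float32))
            print(n,k,len(b),"mean",b.mean(0).round(1),"mec",np.round(h[0],1),round(h[1],1),"rect",np.round(rc[0],1),np.round(rc[1],1),round(rc[2],1), "rng",np.ptp(b,0).round(1))
a=T["image"][140:220,150:240]; b=T["image"][125:205,365:455]; 
s=S["image"][160:300,440:520]
im=np.hstack([cv2.resize(a,(270,240)),cv2.resize(b,(270,240)),cv2.resize(s,(137,240))])
cv2.imwrite("pics/crop1.png",im[...,::-1])
E
```

```text
piston top [638.6 268.9  88.7] scene [642.5 271.1  89.7]
wide top [431.3 223.9  89.8] scene [436.8 221.2  88.8]
cover top [ 648.3 -204.2  145.3] scene [ 658.8 -209.6  142.3]
low top [ 427.7 -231.4   92. ] scene [ 441.6 -237.1   95.6]
table [334.6 161.1  -1.3] [534.5 103.6   0. ] gripper?
top piston 128 mean [640.3 270.5  89.3] mec [640.3 270.8] 14.1 rect [640.2 270.2] [26.  27.1] 74.6 rng [27.7 26.   6.8]
top cover 134 mean [ 654.9 -208.6  141.4] mec [ 655.5 -209. ] 14.2 rect [ 655.2 -209.2] [26.4 26.2] 54.0 rng [27.2 27.8  7.1]
top coverplate 1355 mean [ 652.5 -207.3  102.3] mec [ 655.5 -208.6] 50.8 rect [ 655.1 -208.6] [ 97. 100.] 51.0 rng [ 98.5 100.4   9. ]
top barrelrim 213 mean [586.7  -5.1  61. ] mec [586.8  -4.6] 39.1 rect [586.5  -4.8] [74.2 77.6] 82.9 rng [77.6 75.8  8.3]
top base 1972 mean [582.4  -3.5  11.5] mec [586.6  -4.8] 83.2 rect [586.9  -4.4] [121.1 120.1] 15.9 rng [142.9 145.3   7. ]
top pdisc 259 mean [636.6 268.   19.6] mec [640.7 270.2] 25.3 rect [638.5 269.6] [45.4 47.9] 36.1 rng [49.4 48.4  7.7]
scene piston 161 mean [642.2 269.4  89.7] mec [640.6 270.6] 15.1 rect [641.5 270.5] [26.6 26.2] 49.2 rng [27.3 29.5  7. ]
scene cover 445 mean [ 657.6 -209.   142.2] mec [ 656.8 -208.7] 14.1 rect [ 656.8 -208.3] [27.  27.2] 20.6 rng [27.7 27.5  6.7]
scene coverplate 4396 mean [ 662.5 -212.1  103.2] mec [ 656.9 -209. ] 51.1 rect [ 656.8 -208.7] [100.3  99.6] 88.0 rng [100.  100.4   8.6]
scene barrelrim 456 mean [588.6  -4.8  61.2] mec [587.1  -4. ] 39.6 rect [587.5  -3.8] [75.3 77.6] 48.2 rng [77.8 77.   8.7]
scene base 2744 mean [599.8 -14.4  12.3] mec [587.6  -4.2] 83.4 rect [587.1  -4.3] [120.9 121. ] 15.8 rng [143.9 145.8   7. ]
scene pdisc 366 mean [643.3 267.2  19.9] mec [641.5 271.2] 25.7 rect [641.9 270.5] [48.8 47.7] 25.1 rng [48.6 50.3  7.8]
```

View pics/crop1.png

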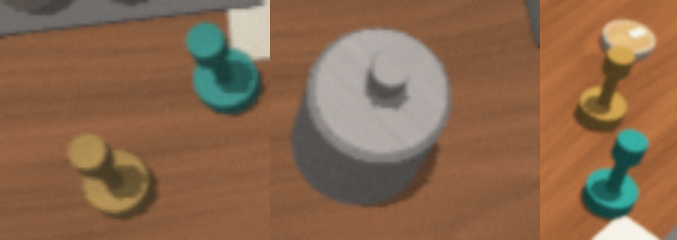

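The crop confirms both choices: the brass small-disc piston (turquoise neighbour to its upper right) and the plain aluminium tall cover. Next I check how much room the jaws have beside the turquoise piston.

```bash
python3 - <<'E'
from h import *
P=pts(dict(np.load("top0.npz"))); S=pts(dict(np.load("scene0.npz")))
t=P[155,219];b=band(S,t[:2],25,86,96);print(t,b.mean(0) if len(b) else 0, b.mean(0)-[640.8,270.5,0])
# tallest things
m=(P[...,2]>120)&(P[...,0]>350); print("high:",[ (v,u,P[v,u].round()) for v,u in np.argwhere(m)[::900]])
E
```

```text
[708.71154743 179.88948588  91.36797253] [715.78098032 180.61080113  89.67526196] [ 74.98098032 -89.88919887  89.67526196]
high: [(np.int64(74), np.int64(145), array([904., 320., 121.])), (np.int64(111), np.int64(617), array([ 679., -658.,  146.])), (np.int64(123), np.int64(556), array([ 678., -540.,  124.])), (np.int64(133), np.int64(597), array([ 637., -605.,  144.])), (np.int64(143), np.int64(607), array([ 613., -621.,  142.])), (np.int64(152), np.int64(605), array([ 594., -610.,  144.])), (np.int64(160), np.int64(620), array([ 573., -635.,  145.])), (np.int64(168), np.int64(632), array([ 553., -655.,  145.])), (np.int64(177), np.int64(593), array([ 545., -574.,  141.])), (np.int64(187), np.int64(593), array([ 528., -578.,  127.])), (np.int64(209), np.int64(39), array([623., 545., 122.])), (np.int64(232), np.int64(17), array([572., 571., 148.])), (np.int64(253), np.int64(16), array([529., 569., 152.])), (np.int64(272), np.int64(37), array([488., 532., 148.])), (np.int64(289), np.int64(42), array([455., 524., 145.])), (np.int64(304), np.int64(40), array([426., 523., 151.])), (np.int64(321), np.int64(17), array([400., 567., 149.])), (np.int64(337), np.int64(17), array([371., 565., 151.]))]
```

Call:
move_arm(
  increments="0 0.02 0.035 0.02 0; 0 0.035 0.07 0.03 0; 0 0.05 0.11 0.04 0; 0 0.07 0.145 0.05 0; 0 0.08 0.18 0.05 0; 0 0.1 0.22 0.05 0; 0 0.115 0.255 0.05 0; 0 0.13 0.29 0.05 0; 0 0.148 0.327 0.05 0; 0 0.163 0.363 0.05 0; 0 0.18 0.4 0.05 0; 0 0.196 0.435 0.05 0; 0 0.213 0.47 0.05 0; 0 0.23 0.505 0.05 0; 0 0.245 0.54 0.05 0; 0 0.26 0.575 0.05 0; 0 0.275 0.61 0.05 0; 0 0.29 0.64 0.05 0; 0 0.3 0.66 0.05 0; 0 0.3 0.66 0.05 0",
)

```text
t: 1.77
tool_pos: [533.6, 32.2, 303.1]
tcp_rot: [-3.088, -0.561, -0.002]
ft_force: [-0.5, -0.6, 0.2]
width: 85.6
```

The turquoise knob is 117 mm away, so the current jaw yaw is fine. I'll go above the piston.

Call:
move_arm(
  increments="0 0.01 0.025 -0.01 0; 0 0.025 0.06 -0.03 0; 0 0.042 0.095 -0.05 0; 0 0.057 0.13 -0.07 0; 0 0.073 0.165 -0.09 0; 0 0.085 0.195 -0.11 0; 0 0.096 0.22 -0.13 0; 0 0.103 0.235 -0.14 0; 0 0.108 0.244 -0.15 0; 0 0.108 0.244 -0.15 0; 0 0.108 0.244 -0.15 0; 0 0.108 0.244 -0.15 0",
)

```text
t: 2.77
tool_pos: [641.2, 268.3, 154.1]
tcp_rot: [3.092, 0.547, 0.001]
ft_force: [0.3, -0.0, 0.8]
width: 85.7
```

```bash
python3 - <<'E'
from h import *
s=robot.read_state(); print(s["tool_pos"],s["ft_force"],s["t"])
c=shot("scene"); save(c,"pics/s1.png",(400,60,640,260),3)
E
```

```text
[641.15142669 268.32981496 154.06492635] [ 0.31715268 -0.03052882  0.78293781] 2.7667
```

View pics/s1.png

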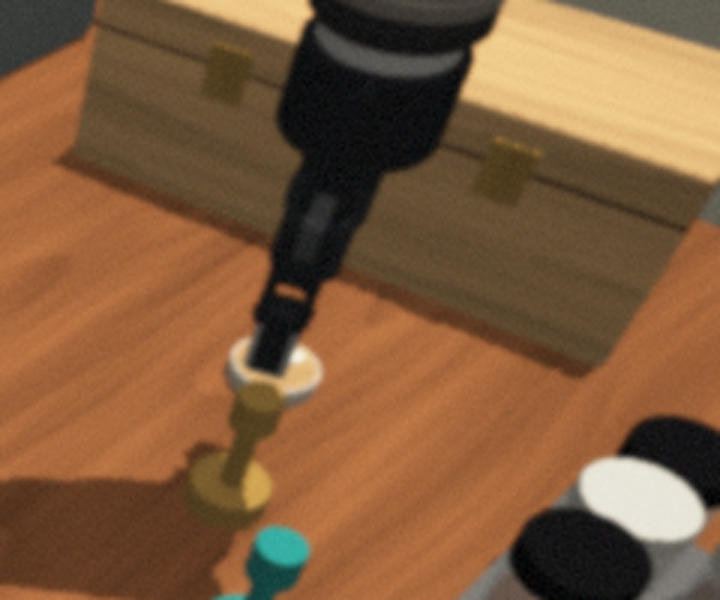

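The open jaws (finger tip at crop (270,355)) line up over the brass knob at (258,400). I'll descend and grip.

Call:
move_arm(
  increments="0 0 0.001 -0.02 0; 0 0 0.001 -0.04 0; 0 0 0.001 -0.06 0; 0 0 0.001 -0.072 0; 0 0 0.001 -0.072 0; 0 0 0.001 -0.072 0; 0 0 0.001 -0.072 0",
  force=40,
)

```text
t: 3.4
tool_pos: [641.5, 271.4, 83.0]
tcp_rot: [-3.093, -0.549, -0.003]
ft_force: [-0.1, 1.1, 0.5]
width: 85.5
```

Call:
move_arm(
  increments="0.4 0 0 0 0; 0.5 0 0 0 0; 0.6 0 0 0 0; 0.8 0 0 0 0; 1 0 0 0 0; 1 0 0 0 0; 1 0 0 0 0; 1 0 0 0 0; 1 0 0 0 0; 1 0 0 0 0",
  force=40,
)

```text
t: 4.23
tool_pos: [640.7, 271.6, 81.7]
tcp_rot: [-3.093, -0.55, -0.001]
ft_force: [-0.9, 0.4, 4.6]
width: 27.1
```

Call:
move_arm(
  increments="1 0 0 0.005 0; 1 0 0 0.015 0; 1 0 0 0.03 0; 1 0 0 0.05 0; 1 0 0 0.07 0; 1 0 0 0.09 0; 1 0 0 0.105 0; 1 0 0 0.115 0; 1 0 0 0.12 0; 1 0 0 0.12 0; 1 0 0 0.12 0",
  force=60,
)

```text
t: 5.15
tool_pos: [640.3, 271.1, 200.8]
tcp_rot: [3.093, 0.55, -0.001]
ft_force: [-0.5, 0.2, -4.7]
width: 26.5
```

```bash
python3 - <<'E'
from h import *
s=robot.read_state(); print(s["tool_pos"],s["ft_force"],s["t"])
c=shot("scene"); save(c,"pics/s2.png",(400,30,640,230),3)
P=pts(c); tp=s["tool_pos"]
b=band(P,tp[:2],40,118,142); print(len(b), b.min(0),b.max(0), cv2.minEnclosingCircle(b[:,:2].astype(np.float32)))
E
```

```text
[640.26509798 271.05742955 200.79280679] [-0.50686357  0.24416286 -4.65560345] 5.15
645 [616.62937867 245.38745039 118.93787883] [665.97374797 297.47160505 141.76810407] ((640.55419921875, 271.06256103515625), 26.4097843170166)
```

View pics/s2.png

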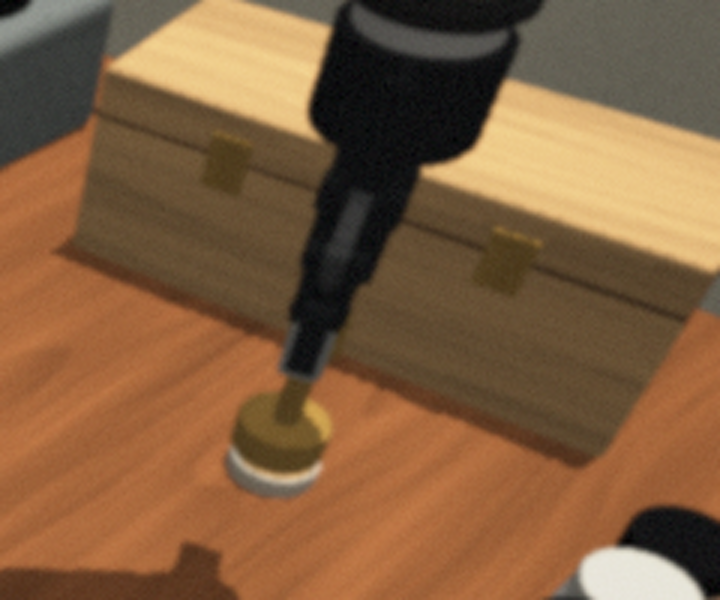

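The piston is held upright; the disc bottom (crop (280,470)) measures about 119 mm high and is centred under the TCP. Now over to the barrel.

Call:
move_arm(
  increments="1 -0.001 -0.005 0 0; 1 -0.003 -0.017 0 0; 1 -0.007 -0.036 0 0; 1 -0.012 -0.06 0 0; 1 -0.017 -0.087 0 0; 1 -0.022 -0.114 0 0; 1 -0.027 -0.141 0 0; 1 -0.033 -0.168 0 0; 1 -0.038 -0.195 0 0; 1 -0.043 -0.22 0 0; 1 -0.047 -0.241 0 0; 1 -0.05 -0.258 0 0; 1 -0.052 -0.269 0 0; 1 -0.0535 -0.274 0 0; 1 -0.0535 -0.2755 0 0; 1 -0.0535 -0.2755 -0.005 0; 1 -0.0535 -0.2755 -0.015 0; 1 -0.0535 -0.2755 -0.025 0; 1 -0.0535 -0.2755 -0.03 0; 1 -0.0535 -0.2755 -0.03 0",
)

```text
t: 6.87
tool_pos: [585.8, -3.5, 169.0]
tcp_rot: [-3.092, -0.552, 0.006]
ft_force: [-1.3, 0.4, -5.0]
width: 26.7
```

```bash
python3 - <<'E'
from h import *
s=robot.read_state(); print(s["tool_pos"],s["ft_force"],s["t"])
c=shot("scene"); save(c,"pics/s3.png",(250,130,450,330),3)
P=pts(c); b=band(P,(587,-4),40,86,112); print(len(b), b.min(0),b.max(0), cv2.minEnclosingCircle(b[:,:2].astype(np.float32)))
E
```

```text
[585.79955521  -3.47342055 168.98687371] [-1.34004788  0.38724547 -5.02550639] 6.8667
764 [562.11480311 -28.06676516  87.33422275] [611.66854753  21.08399063 111.91499308] ((587.4035034179688, -2.868652820587158), 25.376489639282227)
```

View pics/s3.png

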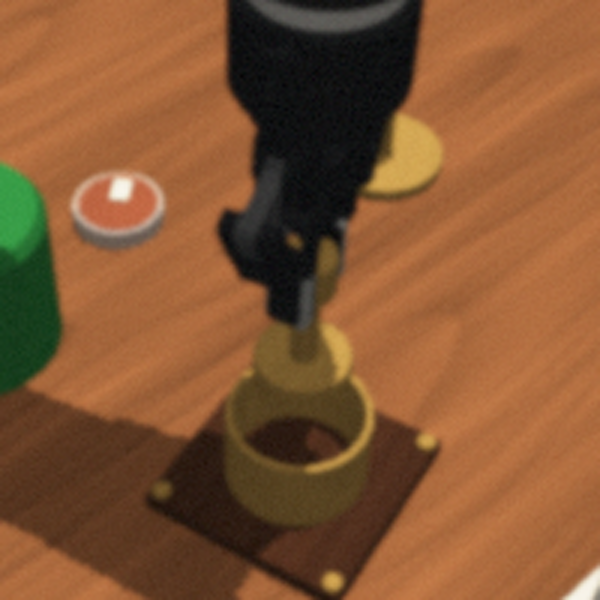

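The disc (crop (302,355)) is centred over the barrel to about 1 mm, with its bottom at about 88 mm. Lowering slowly.

Call:
move_arm(
  increments="1 0 -0.001 -0.005 0; 1 0 -0.001 -0.012 0; 1 0 -0.001 -0.02 0; 1 0 -0.001 -0.028 0; 1 0 -0.001 -0.036 0; 1 0 -0.001 -0.044 0; 1 0 -0.001 -0.052 0; 1 0 -0.001 -0.059 0; 1 0 -0.001 -0.065 0; 1 0 -0.001 -0.069 0; 1 0 -0.001 -0.072 0; 1 0 -0.001 -0.074 0; 1 0 -0.001 -0.074 0; 1 0 -0.001 -0.074 0",
)

```text
t: 8.08
tool_pos: [587.3, -5.1, 97.5]
tcp_rot: [3.093, 0.55, 0.001]
ft_force: [-0.7, 0.1, -4.3]
width: 26.4
```

Call:
move_arm(
  increments="1 0 0 -0.001 0; 1 0 0 -0.002 0; 1 0 0 -0.003 0; 1 0 0 -0.004 0; 1 0 0 -0.004 0; 1 0 0 -0.004 0",
)

```text
t: 8.58
tool_pos: [587.3, -5.1, 93.8]
tcp_rot: [3.093, 0.55, 0.001]
ft_force: [-1.8, 0.5, 2.5]
width: 26.6
```

The force rose from -4.3 to +2.5 N, so it's on the floor. Releasing and retreating.

Call:
move_arm(
  increments="0.5 0 0 0 0; 0.4 0 0 0 0; 0.3 0 0 0 0; 0.2 0 0 0 0; 0 0 0 0 0; 0 0 0 0 0; 0 0 0 0.01 0; 0 0 0 0.03 0; 0 0 0 0.06 0; 0 0 0 0.09 0; 0 0 0 0.12 0; 0 0 0 0.14 0; 0 0 0 0.15 0; 0 0 0 0.15 0; 0 0 0 0.15 0",
)

```text
t: 9.83
tool_pos: [586.8, -5.3, 243.1]
tcp_rot: [3.093, 0.55, -0.0]
ft_force: [0.4, 0.3, 0.1]
width: 85.6
```

```bash
python3 - <<'E'
from h import *
s=robot.read_state(); print(s["tool_pos"],s["ft_force"],s["width"],s["t"])
c=shot("scene"); save(c,"pics/s4.png",(180,200,440,460),2.3)
P=pts(c)
for z0,z1,r in((96,108,30),(57,67,50)):
    b=band(P,(587,-4),r,z0,z1); print(len(b), b.min(0),b.max(0), cv2.minEnclosingCircle(b[:,:2].astype(np.float32)))
b=band(P,(656,-209),25,138,147);print(b.mean(0),cv2.minEnclosingCircle(b[:,:2].astype(np.float32)))
E
```

```text
[586.83819414  -5.29970169 243.07199417] [0.3993528  0.26185487 0.07454095] 85.62452290079437 9.8333
245 [575.02096912 -18.42406348  96.33203288] [602.4491313    9.21727797 105.19657241] ((588.6039428710938, -4.534612655639648), 14.202470779418945)
419 [548.27361583 -42.72830328  57.01416744] [625.88154965  34.51974731  66.00555238] ((587.770263671875, -3.5170300006866455), 39.50144958496094)
[ 657.53303968 -208.92923378  142.21617442] ((656.962158203125, -208.37721252441406), 14.266579627990723)
```

View pics/s4.png

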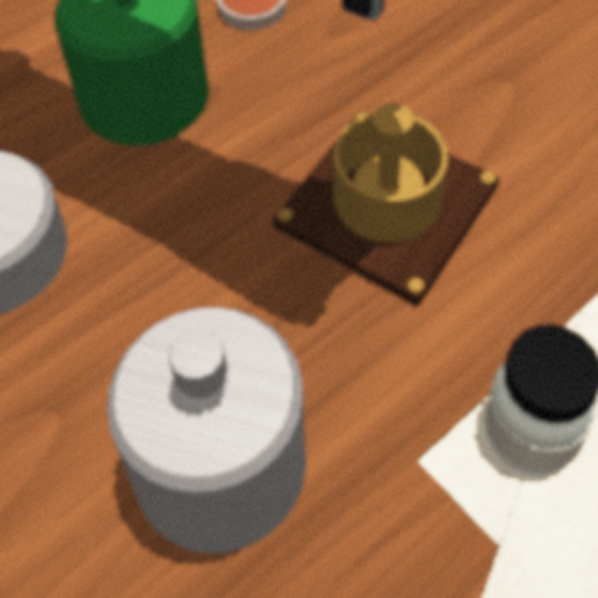

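The piston stands upright in the barrel, with its knob (crop (392,120)) centred within about 1 mm. Now the cover, with its knob at crop (198,360), about (656.7, -208.6).

Call:
move_arm(
  increments="0 0.005 -0.015 0 0; 0 0.014 -0.04 0 0; 0 0.025 -0.073 -0.005 0; 0 0.036 -0.106 -0.01 0; 0 0.047 -0.138 -0.02 0; 0 0.057 -0.168 -0.03 0; 0 0.065 -0.19 -0.04 0; 0 0.0695 -0.2035 -0.045 0; 0 0.0695 -0.2035 -0.05 0; 0 0.0695 -0.2035 -0.05 0; 0 0.0695 -0.2035 -0.065 0; 0 0.0695 -0.2035 -0.08 0; 0 0.0695 -0.2035 -0.095 0; 0 0.0695 -0.2035 -0.105 0; 0 0.0695 -0.2035 -0.11 0; 0 0.0695 -0.2035 -0.11 0; 0 0.0695 -0.2035 -0.11 0",
)

```text
t: 11.3
tool_pos: [656.9, -207.8, 133.8]
tcp_rot: [-3.093, -0.551, -0.001]
ft_force: [0.3, -0.5, 0.2]
width: 85.2
```

Call:
move_arm(
  increments="0.4 0 0 0 0; 0.5 0 0 0 0; 0.6 0 0 0 0; 0.8 0 0 0 0; 1 0 0 0 0; 1 0 0 0 0; 1 0 0 0 0; 1 0 0 0 0; 1 0 0 0 0; 1 0 0 0 0",
  force=60,
)

```text
t: 12.13
tool_pos: [656.9, -208.7, 133.9]
tcp_rot: [3.093, 0.55, 0.001]
ft_force: [-1.6, -0.1, 5.4]
width: 26.4
```

Gripped at 26.4 mm. Lift 125 mm: rim at 125, clear of the piston top at 102.

Call:
move_arm(
  increments="1 0 0 0.005 0; 1 0 0 0.015 0; 1 0 0 0.03 0; 1 0 0 0.05 0; 1 0 0 0.07 0; 1 0 0 0.09 0; 1 0 0 0.107 0; 1 0 0 0.119 0; 1 0 0 0.125 0; 1 0 0 0.125 0; 1 0 0 0.125 0",
)

```text
t: 13.05
tool_pos: [656.2, -208.7, 257.6]
tcp_rot: [-3.093, -0.55, 0.002]
ft_force: [0.5, 0.3, -3.6]
width: 26.6
```

Call:
move_arm(
  increments="1 -0.001 0.004 0 0; 1 -0.004 0.013 0 0; 1 -0.009 0.028 0 0; 1 -0.016 0.046 0 0; 1 -0.022 0.066 0 0; 1 -0.029 0.086 0 0; 1 -0.036 0.106 0 0; 1 -0.042 0.126 0 0; 1 -0.049 0.146 0 0; 1 -0.056 0.164 0 0; 1 -0.061 0.18 0 0; 1 -0.065 0.193 0 0; 1 -0.068 0.201 0 0; 1 -0.0695 0.2045 0 0; 1 -0.0695 0.2045 0 0; 1 -0.0695 0.2045 0 0; 1 -0.0695 0.2045 0 0",
)

```text
t: 14.47
tool_pos: [587.4, -5.5, 258.2]
tcp_rot: [3.093, 0.547, -0.0]
ft_force: [-0.0, 0.3, -2.1]
width: 26.6
```

```bash
python3 - <<'E'
from h import *
s=robot.read_state(); print(s["tool_pos"],s["ft_force"],s["width"],s["t"])
c=shot("scene"); save(c,"pics/s5.png",(200,60,460,340),2.1)
for P in (pts(c),pts(shot("top"))):
  for z0,z1,r in((220,235,53),(118,222,60)):
    b=band(P,(587,-4),r,z0,z1); print(len(b), b.min(0),b.max(0), cv2.minEnclosingCircle(b[:,:2].astype(np.float32)), circ(b[:,:2],52))
E
```

```text
[587.35926208  -5.52203602 258.16928923] [-0.0140258   0.28225286 -2.05151121] 26.610330230615702 14.4667
2782 [539.28436925 -56.7018058  220.00436275] [639.26141702  41.804081   230.18518917] ((587.7229614257812, -5.897918224334717), 51.57393264770508) (array([573.6,   4.7,  52. ]), 12.46)
3657 [543.39160927 -58.08986261 124.35021705] [639.48707647  37.02710772 221.99745298] ((587.984619140625, -6.616491317749023), 51.91978454589844) (array([586.5,  -4.9,  52. ]), 0.46)
885 [535.20557451 -36.93792935 220.15654537] [609.89581212  44.83600473 230.16329339] ((573.7247314453125, 0.45130449533462524), 45.748817443847656) (array([605.3,  -5.3,  52. ]), 9.54)
702 [534.46158632 -48.82649683 123.7165614 ] [586.99201826  45.0935556  221.99101351] ((571.8653564453125, -2.296201705932617), 48.927433013916016) (array([587.3,  -6.6,  52. ]), 0.41)
```

View pics/s5.png

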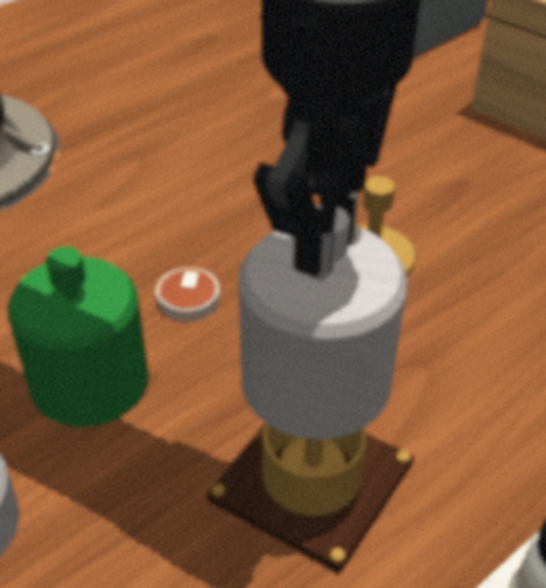

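The cover hangs upright over the barrel (rim at crop (315,430), about 124 mm), within 1.5 mm of centre. Lowering it with a +1 mm y correction.

Call:
move_arm(
  increments="1 0 0.001 -0.005 0; 1 0 0.001 -0.013 0; 1 0 0.001 -0.021 0; 1 0 0.001 -0.029 0; 1 0 0.001 -0.037 0; 1 0 0.001 -0.045 0; 1 0 0.001 -0.053 0; 1 0 0.001 -0.061 0; 1 0 0.001 -0.069 0; 1 0 0.001 -0.077 0; 1 0 0.001 -0.085 0; 1 0 0.001 -0.093 0; 1 0 0.001 -0.1 0; 1 0 0.001 -0.105 0; 1 0 0.001 -0.108 0; 1 0 0.001 -0.109 0; 1 0 0.001 -0.109 0; 1 0 0.001 -0.109 0",
)

```text
t: 16.07
tool_pos: [587.4, -3.1, 149.6]
tcp_rot: [3.093, 0.55, 0.001]
ft_force: [-0.8, 0.3, -2.4]
width: 26.5
```

Call:
move_arm(
  increments="1 0 0 -0.001 0; 1 0 0 -0.002 0; 1 0 0 -0.003 0; 1 0 0 -0.004 0; 1 0 0 -0.004 0; 1 0 0 -0.004 0",
)

```text
t: 16.57
tool_pos: [587.2, -3.2, 145.9]
tcp_rot: [3.093, 0.549, 0.001]
ft_force: [-1.5, 0.5, 3.3]
width: 26.2
```

The force changed from -2.4 to +3.3 N, so it's seated. Releasing and retreating.

Call:
move_arm(
  increments="0.5 0 0 0 0; 0.4 0 0 0 0; 0.3 0 0 0 0; 0.2 0 0 0 0; 0 0 0 0 0; 0 0 0 0 0; 0 0 0 0.01 0; 0 0 0 0.03 0; 0 0 0 0.06 0; 0 0 0 0.09 0; 0 0 0 0.11 0; 0 0 0 0.12 0; 0 0 0 0.12 0; 0 0 0 0.12 0",
)

```text
t: 17.73
tool_pos: [586.9, -3.3, 265.1]
tcp_rot: [3.093, 0.55, 0.0]
ft_force: [0.1, -0.3, -1.2]
width: 85.1
```

```bash
python3 - <<'E'
from h import *
s=robot.read_state(); print(s["tool_pos"],s["ft_force"],s["width"],s["t"])
c=shot("scene"); save(c,"pics/s6.png",(200,60,460,340),2.1)
P=pts(c)
for z0,z1,r in((150,160,25),(108,121,60)):
    b=band(P,(587,-4),r,z0,z1); print(len(b), np.median(b,0),np.percentile(b[:,2],[5,95]), cv2.minEnclosingCircle(b[:,:2].astype(np.float32)))
b=band(P,(587,-4),45,112,118.5); A=np.c_[b[:,:2],np.ones(len(b))]; print("tilt",np.linalg.lstsq(A,b[:,2],rcond=None)[0])
b=band(P,(587,-4),90,8,16); print("base",np.median(b[:,2]),cv2.minAreaRect(b[:,:2].astype(np.float32)))
E
```

```text
[586.88308216  -3.27941143 265.12212494] [ 0.07741783 -0.32333895 -1.22967133] 85.12682496696507 17.7333
249 [588.42501992  -4.36518344 154.11481839] [151.33743396 155.58029159] ((587.7896728515625, -3.599388837814331), 14.350794792175293)
2503 [597.67081985 -14.01432663 115.11373298] [109.83558457 116.66488499] ((587.4217529296875, -3.785242795944214), 51.524478912353516)
tilt [-2.62499404e-04 -6.88381900e-04  1.15509788e+02]
base 12.42693672619049 ((587.2656860351562, -3.7692718505859375), (120.57478332519531, 121.63031768798828), 15.958647727966309)
```

View pics/s6.png

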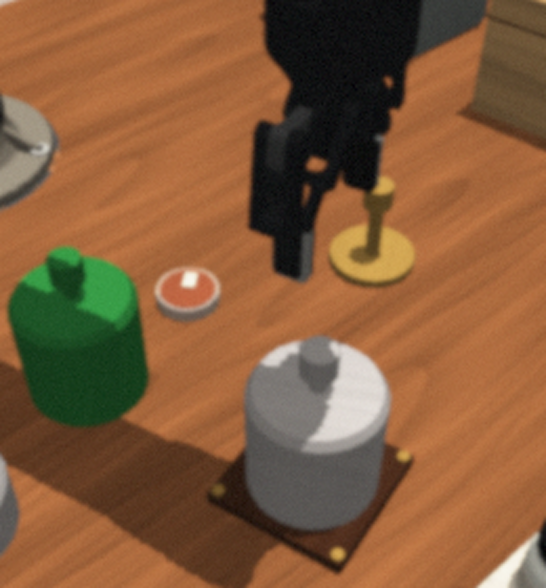

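The cover stands flat on the base (knob at crop (320,365), top at 115 mm), centred within 1 mm, and the gripper is clear.

```bash
python3 -c "
from cell import robot
print(robot.sign_off())"
```

```text
the job is handed in; nothing more can be done
None
```

The instrument is put away and the job is handed in. `sign_off` gives no verdict, so the results below are my own checks.

- **Piston:** I lowered the small-disc brass piston slowly onto the barrel floor and released it once the wrist force showed contact. The picture afterwards showed it upright and centred within about 1 mm. I could not see it again once the cover was on.
- **Cover:** I lowered the tall aluminium cover over barrel and piston until it touched the wooden base, then let go. Its flat top measured 115 mm (expected 115) and its knob top about 154 mm (expected 154). Tilt was under 0.001 rad, and it was centred on the base within about 1 mm.
- **At the end:** The arm was about 120 mm above where it released the cover, with the gripper open and touching nothing. The clock read 17.7 s at the last reading.

No check failed or disagreed beyond 1–2 mm of camera and pose noise. I viewed 9 pictures of the 10 allowed.

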